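Load a filter slide in the microscope's filter magazine and lock the collar

ROBOT

A 7-joint arm with a two-finger parallel gripper is mounted at the origin on the work surface. World frame = base frame: x ahead of the robot, y to its left, z up, the work surface at z = 0. Lengths are in m, angles in rad, forces in N, time in s.
With the tool pointing down it reaches from about 0.4 to 0.85 m from the base axis. Payload 10.4 kg.
Tool frame: the origin (TCP) lies at the very end of the fingers, on their centre line; the grasp point (between the pads) lies 19 mm behind it; z points along the fingers, y is the direction in which the jaws open and shut (so a half turn about z gives the same grasp; the last joint's range is limited). The gripper opens to 87 mm and grips with 3 to 60 N. Pads are 19 mm wide; open, the fingers measure 117 mm over their backs; the gripper's body (75 mm by 190 mm) begins 51 mm behind the grasp point.
Start: joints at [-1.171, 0.332, -0.065, 1.46, 0.022, 1.35, -0.088], TCP at [0.256, 0.57, 0.223] pointing down, gripper open.
Joint ranges: [-2.6, 2.6], [-0.5, 2.12], [-1.47, 1.34], [0.16, 2.42], [-1.27, 4.41], [0.06, 2.06], [-2.6, 2.6]. Speed limits (rad/s): [2.22, 2.22, 2.79, 2.79, 3.14, 3.14, 3.14].

INTERFACE

Orientations are given as a unit quaternion [x, y, z, w].
In Python, from bench import r, eyes, job gives the robot as it stands. The module is installed in compiled form; this text tells all that it offers.
- The arm moves only by the tool play_rows, never from a script. Its argument "motion" is a list of rows, each a list of 7 numbers: the shift along the tool's x, y, z as a fraction of full scale, then the turn, a rotation vector about the tool's x, y, z as a fraction of full scale, then the opening in per cent of the stroke, from 0 (shut) to 100 (fully open). A call has 1 to 5 rows; each row is the pose to reach, as a shift and turn from the pose commanded when the call began, along the tool's axes at that moment; what a row does not reach only later rows make up. Full scale, the value 1, is 0.2 m for a shift and 90 degrees for a turn. A row lasts 1/8 s, in which the tool goes at most 62.5 mm and 10.7 degrees, less where a joint would pass 70% of its speed; a pose out of reach is approached as far as the arm can. A call with a number of a shift or a turn outside -1 to 1 is refused whole. A call with a gripper value outside its range is refused whole. The fingers move at their own pace and stop on an object; "squeeze" is the grip in N (left out, the last holds). Time passes only in rows, so rows that repeat a pose let the fingers close. It gives the time, the measured TCP pose, the force and the opening at its end, in the units of the state.
- r.read_state(): the state, without advancing time (a new reading comes with each control period).
- eyes.camera(name): name is "scene" or "top" or "wrist"; returns a dict with "image" (384x512x3 uint8, red, green, blue), "mtx" (3x3 intrinsics, pixels), "R" (3x3) and "t" (3): a world point X has camera coordinates R X + t. Camera axes: x right, y down, z forward; pixel columns grow to the right and rows downward; lengths in m; the calibration is good to about 2 mm. A picture is of the moment at which its call begins. There is no depth.
- job.close_job(): hands the job in, once; it reports no verdict.
Trained networks look in a picture, given as the dict that the camera call returned (one of the last four; its "shot" number tells which), for a name from the list of things; names that differ only in an ending like _2 or _b are one class to them, and where a whole thing is asked for, a point or a joint stands for the part that bears it (a point fixed in the world has none). Each returns a list of dicts, best first, with "p" (0 to 1); they miss things now and then, are a little off and sometimes report something else, mostly with a low value. They report only what shows in the picture. A call takes as long as a camera call. They do not tell look-alikes from the thing itself.
- eyes.regions_of(picture, label): "region" (384x512 bool, what is visible of it) and "xy" ([column, row] in pixels, amid what is visible of it).
- eyes.landmark_of(picture, label): "xy" ([column, row] in pixels: a listed point, or the origin of a listed thing).
The state is a dict: "time": time; "joint_positions": joint angles; "joint_vel": joint speeds; "joint_torque": joint torques, N m; "ee_pos": TCP position; "eef_rot": TCP orientation; "ft_force": force on the tool from outside, world axes, zero at the start; "torque": the same for the moment, N m; "width": finger opening in m.
Only numpy, scipy, OpenCV 4.12 (cv2) and the standard library are available. Lean on these libraries where they do the work, as an engineer would, in place of code of your own. Each camera call takes 0.05 s, during which the arm holds its last target. There are 200 camera calls.

TASK

Take the thinner of the two filter slides out of its stand and slide it, upright, fully home into the slot of the filter magazine that matches its thickness. Then turn the magazine's lock collar clockwise until its tongue lies over the slots with its rib in line with the rib on the block, up against the stop, and let go. Leave the thicker slide standing in its stand and do not disturb the other things on the bench.

Things in the scene. Friction and masses are not known exactly. Their poses are not given: they have to be found in the camera images.
- slide_thin: Thinner filter slide: loose upright aluminium plate with a round window, 9 mm thick (own x), 80 wide (y), 40 high, with a black tab in the middle of its top, 9 thick, 24 wide, z = 40 to 74 mm: grip it across its thickness, tips 5 mm or more above z = 40. Lowest 4 mm narrowed to 6 x 76 as lead-in. Origin: centre of the underside, z up. Same either way round. 55 to 110 g. Stands loosely in a stand.
- slide_thick: The thicker filter slide: same shape, materials and axes, but 14 mm thick. It stands in an identical stand and must stay there. Which of the two places holds which slide varies.
- magazine: Filter magazine, a fixed grey block with two upright slots open at the top. Origin on the bench under it; own y points from collar to slots, z up. x -45 to 45, y -105 to 78, top at 48 mm. Slots run along y, centred at y = 25, 84 long, 40 deep: a slide fully home has its 40 mm body flush with the top, only the tab standing out. Collar axis vertical at x = 0, y = -60 mm.
- slot_narrow (a point): Middle of the mouth of the narrow slot, 11 mm wide (own x), 84 mm long (own y), for the thinner slide; on the block's top, at magazine x = 19 mm, y = 25 mm. Axes as the magazine's. The slot's floor is 40 mm below.
- slot_wide (a point): Middle of the mouth of the wide slot, 16 mm wide, 84 mm long, for the thicker slide; to stay empty. At magazine x = -19 mm, y = 25 mm.
- collar (a joint): Angle of the lock collar in rad: 0 fully unlocked, growing clockwise seen from above, 3.4 at the hard end stop, where it is locked. It starts between 0 and 0.5. Stiff: about 0.3 N m of friction, it stays where it is left. The turn is more than one grasp of most wrists, so regrasp.
- collar_grip (a point): On the collar's vertical axis at the height to grip, 78 mm above the bench. The collar is a dark knurled steel ring, 50 mm in diameter, from 52 to 95 mm above the bench, captive on a fixed dark tube (32 mm, top at 101 mm) inside it. Turns with the collar.
- tongue_tip (a point): Middle of the outer end of the collar's flat aluminium tongue, 62 mm from the axis; tongue 56 mm wide, from 52 to 58 mm above the bench, its middle rib to 60 (keep fingertips above). At the stop it points along the magazine's +y, over the near ends of both slots, 4 mm above the block: a slide standing prouder than that blocks it.
- stop_mark (a point): Near end of the low steel rib on the block's top, midway between the slots (magazine x = 0, y = 14 mm): the locked mark that the tongue's rib must line up with.
- stand_thin: Fixed grey open stand of the thinner slide: 40 mm (own x) by 100 mm (own y), walls to 26 mm above the bench, pocket 18 x 86 mm, floor 6 mm above the bench. Origin under its centre.
- stand_thick: The identical stand of the thicker slide.
- dish: Clear closed petri dish, 90 mm across, 16 mm high, a bystander. Origin under its centre.
- objective: Small brass objective lens standing on the bench, 32 mm across, 46 mm high, a bystander.
- oil: Small amber bottle, 30 mm across, 60 mm high, a bystander.
- jar: Glass jar with a white cap, 60 mm across, 80 mm high, a bystander.
- slidebox: Flat box 100 x 160 x 34 mm, a bystander.
- driver: Screwdriver 150 mm long lying on the bench, a bystander.
- tissues: Cardboard box 120 x 120 x 50 mm, a bystander.
Mind the look-alikes: they are no part of the job. Leave any blue or red look-alike of the magazine alone.

How it is judged:
By the outcome, as a careful person would: the job done as asked, in the order asked, and still so for the second after the job is handed in, with the robot touching nothing.
It also fails if it takes over 72 s, if anything falls off the work surface, if the arm or the gripper's body presses on something with over 40 N, if the wrist force passes 120 N, or if a joint passes its speed limit or range.

## Working session

There is one attempt and no reset: what is moved stays moved. The work goes in short steps, Python scripts to look and compute and a tool call to move; the robot and the scene stay as the last step left them, time stands still between calls to the robot, and variables do not carry over. Pictures are saved under pics/ and viewed, about 8 in all and at most 12, crops included, and the job is handed in when it is done.

Besides the shell and the picture viewer there is one more tool, called after "Emit:" as name(argument=value, ...), one argument or row to a line, values as JSON. play_rows: Moves the arm, as the interface text tells. Shift numbers are shares of 0.2 m and turn numbers shares of 90 degrees, none past 1 either way. Its arguments: {"type":"object","properties":{"motion":{"type":"array","items":{"type":"array","items":{"type":"number"}}},"squeeze":{"type":"number"}},"required":["motion"]}

```bash
mkdir -p pics; python3 - <<'E'
from bench import r, eyes
import cv2,numpy as np,pickle
s=r.read_state();print({k:np.round(v,3) for k,v in s.items()})
for n in ["scene","top"]:
    c=eyes.camera(n);print(n,np.round(c["mtx"],1).tolist(),np.round(c["R"],3).tolist(),np.round(c["t"],3).tolist())
    pickle.dump(c,open(f"pics/{n}0.pkl","wb"))
    cv2.imwrite(f"pics/{n}0.png",cv2.resize(c["image"][:,:,::-1],(800,600),interpolation=cv2.INTER_CUBIC))
    for l in ["slide_thin","slide_thick","magazine","slot_narrow","slot_wide","collar_grip","tongue_tip","stop_mark","stand_thin"]:
        print(l,[(round(d["p"],2),np.round(d["xy"]).tolist()) for d in eyes.landmark_of(c,l)][:4])
E
```

```text
{'time': np.float64(0.0), 'joint_positions': array([-1.171,  0.333, -0.065,  1.461,  0.022,  1.35 , -0.088]), 'joint_vel': array([-0.   ,  0.   , -0.   ,  0.001,  0.001, -0.001,  0.   ]), 'joint_torque': array([ 0.0000e+00, -6.2326e+01,  2.5000e-02, -3.8990e+01, -6.1000e-02,
        4.0000e-02,  0.0000e+00]), 'ee_pos': array([0.256, 0.57 , 0.222]), 'eef_rot': array([ 0.21 ,  0.978, -0.001, -0.   ]), 'ft_force': array([-0.101, -0.29 , -0.585]), 'torque': array([-0.021,  0.008, -0.019]), 'width': np.float64(0.087)}
scene [[490.6, 0.0, 259.5], [0.0, 490.6, 192.0], [0.0, 0.0, 1.0]] [[-0.632, 0.775, 0.015], [0.58, 0.486, -0.654], [-0.514, -0.404, -0.756]] [0.255, -0.283, 1.787]
slide_thin [(0.47, [163.0, 188.0]), (0.18, [167.0, 189.0])]
slide_thick [(0.48, [198.0, 160.0]), (0.15, [165.0, 229.0])]
magazine [(0.83, [247.0, 218.0]), (0.69, [369.0, 187.0]), (0.64, [425.0, 301.0]), (0.27, [256.0, 209.0])]
slot_narrow [(0.92, [438.0, 303.0]), (0.72, [247.0, 217.0]), (0.66, [370.0, 184.0])]
slot_wide [(0.8, [379.0, 178.0]), (0.79, [443.0, 291.0]), (0.55, [260.0, 208.0])]
collar_grip [(0.82, [357
[... 451 characters left out ...]
.098, -0.003, -0.995]] [0.107, 0.477, 1.297]
slide_thin [(0.55, [333.0, 150.0]), (0.54, [256.0, 166.0])]
slide_thick [(0.45, [338.0, 186.0])]
magazine [(0.95, [203.0, 265.0]), (0.62, [114.0, 197.0]), (0.61, [261.0, 170.0])]
slot_narrow [(0.8, [101.0, 191.0]), (0.6, [193.0, 259.0]), (0.57, [253.0, 162.0])]
slot_wide [(0.76, [101.0, 200.0]), (0.71, [251.0, 174.0]), (0.6, [192.0, 266.0])]
collar_grip [(0.71, [274.0, 162.0]), (0.67, [121.0, 191.0]), (0.55, [219.0, 266.0]), (0.26, [333.0, 153.0])]
tongue_tip [(0.81, [295.0, 163.0]), (0.81, [136.0, 185.0]), (0.74, [230.0, 267.0])]
stop_mark [(0.96, [104.0, 196.0]), (0.91, [257.0, 168.0]), (0.77, [198.0, 266.0])]
stand_thin [(0.59, [334.0, 148.0])]
```

View pics/scene0.png

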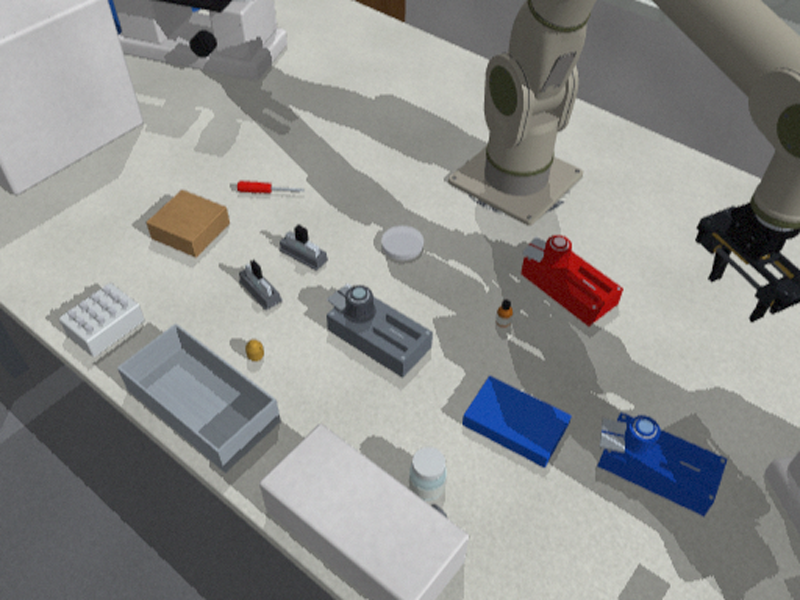

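View pics/top0.png

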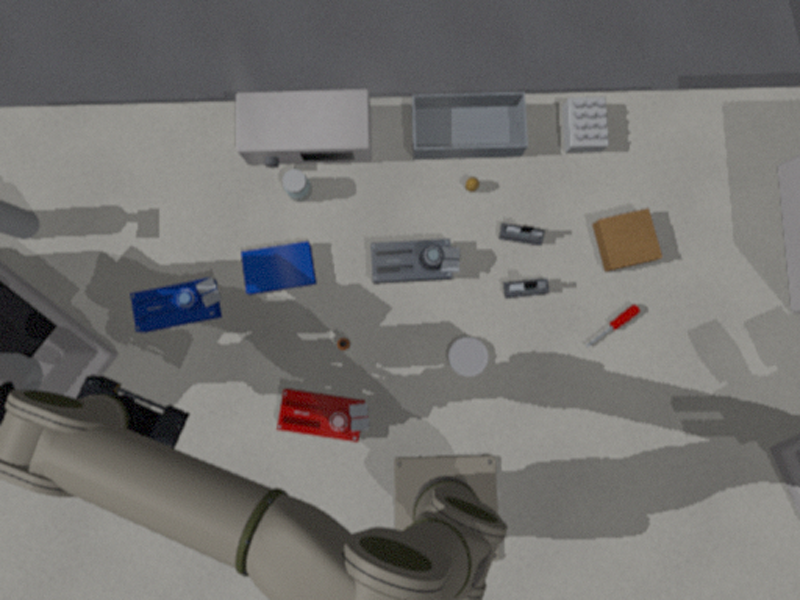

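Scene: the grey magazine sits at (375,325) in the scene picture and (415,260) in the top picture. The red magazine at (320,415) and the blue one at (175,305) in the top picture are decoys. The slides' stands are at (522,232) and (525,287) in the top picture. The slide with the thinner silver edge still has to be confirmed up close.

```bash
cat > h.py <<'E'
from bench import r, eyes
import numpy as np, cv2, pickle
from scipy.spatial.transform import Rotation as Ro
def plane(c,uv,z):
    d=c["R"].T@np.linalg.inv(c["mtx"])@np.r_[uv,1]; o=-c["R"].T@c["t"]
    return o+d*(z-o[2])/d[2]
def tri(cs,uvs):
    P=[c["mtx"]@np.c_[c["R"],c["t"]] for c in cs]
    X=cv2.triangulatePoints(P[0],P[1],np.float64(uvs[0]).reshape(2,1),np.float64(uvs[1]).reshape(2,1)); return (X[:3]/X[3]).ravel()
def proj(c,X):
    p=c["mtx"]@(c["R"]@np.float64(X)+c["t"]); return p[:2]/p[2]
def down(phi):  # tool pointing down, jaw (tool y) axis at world angle phi
    y=np.r_[np.cos(phi),np.sin(phi),0]; z=np.r_[0,0,-1.]; return Ro.from_matrix(np.c_[np.cross(y,z),y,z])
def rel(pos,rot):  # shift and turn numbers to a world pose
    s=r.read_state(); R0=Ro.from_quat(s["eef_rot"])
    return np.round(np.r_[R0.inv().apply(np.r_[pos]-s["ee_pos"])/.2,(R0.inv()*rot).as_rotvec()/(np.pi/2)],4).tolist()
def jaw():
    s=r.read_state(); y=Ro.from_quat(s["eef_rot"]).as_matrix()[:,1]; return np.arctan2(y[1],y[0])
E
python3 - <<'E'
from h import *
S=pickle.load(open("pics/scene0.pkl","rb"));T=pickle.load(open("pics/top0.pkl","rb"))
for n,a,b,z in [("narrow",(247,217),(253,162),.048),("wide",(260,208),(251,174),.048),("collar",(228,191),(274,162),.078),("stop",(250,210),(257,168),.048),("tongue",(208,190),(295,163),.055),("slA",(163,188),(333,150),.006),("slB",(198,160),(338,186),.006)]:
    print(n,np.round(tri([S,T],[a,b]),3),np.round(plane(S,a,z),3),np.round(plane(T,b,z),3))
print(np.degrees(jaw()))
E
```

```text
narrow [0.579 0.096 0.041] [0.584 0.1   0.048] [0.577 0.097 0.048]
wide [0.534 0.106 0.047] [0.534 0.107 0.048] [0.534 0.106 0.048]
collar [0.57  0.021 0.092] [0.563 0.01  0.078] [0.57  0.024 0.078]
stop [0.555 0.085 0.042] [0.558 0.09  0.048] [0.555 0.084 0.048]
tongue [ 0.574 -0.058  0.041] [ 0.584 -0.052  0.055] [ 0.568 -0.051  0.055]
slA [ 0.628 -0.208 -0.012] [ 0.639 -0.197  0.006] [ 0.621 -0.199  0.006]
slB [ 0.482 -0.204  0.006] [ 0.48  -0.199  0.006] [ 0.487 -0.211  0.006]
65.77804146395685
```

```bash
python3 -c "
from h import *
print(rel([.42,.44,.36],down(.7)),rel([.5,.24,.38],down(.35)),rel([.54,.07,.38],down(0)))"
```

```text
[-1.0125, -0.2572, -0.6871, 0.0001, -0.0, 0.2852] [-1.7876, -1.005, -0.7872, 0.0001, -0.0, 0.5081] [-2.3187, -1.6982, -0.7873, 0.0001, -0.0001, 0.7309]
```

Emit:
play_rows(
  motion=[
    [-1,-0.26,-0.69,0,0,0.285,100],
    [-1,-0.26,-0.69,0,0,0.285,100],
    [-1,-0.26,-0.69,0,0,0.285,100],
    [-1,-0.26,-0.69,0,0,0.285,100],
    [-1,-0.26,-0.69,0,0,0.285,100],
  ],
)

```text
time: 1.62
ee_pos: [0.422, 0.4374, 0.3639]
eef_rot: [0.425, 0.905, 0.002, 0.002]
ft_force: [-0.5, 0.9, -0.2]
width: 0.087
```

```bash
python3 -c "
from h import *
print(r.read_state()['joint_positions'])
print(rel([.5,.27,.38],down(.35)),rel([.54,.07,.38],down(0)))"
```

```text
[-0.96872131  0.25665463  0.115076    1.26890776 -0.02734358  1.61229669
 -0.16594825]
[-0.8933, -0.2342, -0.0812, 0.0036, -0.0, 0.2182] [-1.7906, -0.7189, -0.083, 0.0036, -0.0007, 0.441]
```

Emit:
play_rows(
  motion=[
    [-0.9,-0.23,-0.08,0,0,0.22,100],
    [-0.9,-0.23,-0.08,0,0,0.22,100],
    [-0.9,-0.23,-0.08,0,0,0.22,100],
    [-0.9,-0.23,-0.08,0,0,0.22,100],
  ],
)

```text
time: 2.12
ee_pos: [0.5004, 0.2686, 0.3771]
eef_rot: [0.574, 0.819, 0.0, 0.001]
ft_force: [-0.4, 0.1, 0.0]
width: 0.0871
```

Emit:
play_rows(
  motion=[
    [-1,-0.15,0,0,0,0.22,100],
    [-1,-0.15,0,0,0,0.22,100],
    [-1,-0.15,0,0,0,0.22,100],
    [-1,-0.15,0,0,0,0.22,100],
    [-1,-0.15,0,0,0,0.22,100],
  ],
)

```text
time: 2.75
ee_pos: [0.5395, 0.076, 0.3762]
eef_rot: [0.704, 0.71, -0.0, -0.0]
ft_force: [-0.1, 1.3, -0.4]
width: 0.087
```

```bash
python3 - <<'E'
from h import *
c=eyes.camera("wrist");pickle.dump(c,open("pics/w1.pkl","wb"))
cv2.imwrite("pics/w1.png",cv2.resize(c["image"][:,:,::-1],(800,600),interpolation=cv2.INTER_CUBIC))
print("cam pos",-c["R"].T@c["t"],c["mtx"][0,0]); s=r.read_state();print(s["ee_pos"],s["joint_positions"],np.degrees(jaw()))
for l,z in [("slot_narrow",.048),("slot_wide",.048),("collar_grip",.078),("stop_mark",.048),("tongue_tip",.055),("slide_thin",.006),("slide_thick",.006)]:
    print(l,[(round(d["p"],2),np.round(d["xy"]).tolist(),np.round(plane(c,d["xy"],z)[:2],4).tolist()) for d in eyes.landmark_of(c,l)][:3])
print(rel([.56,-.2,.38],down(0)))
E
```

```text
cam pos [0.53898371 0.15334046 0.5384694 ] 298.68126759768063
[0.53933596 0.07738921 0.37607249] [-0.60154411  0.11324083  0.42140151  1.42050529 -0.04701854  1.61827993
 -0.17326684] 0.6573094193997904
slot_narrow [(0.81, [294.0, 145.0], [0.5855, 0.1011]), (0.42, [170.0, 68.0], [0.392, 0.2152])]
slot_wide [(0.73, [245.0, 290.0], [0.5037, -0.1687]), (0.56, [267.0, 141.0], [0.5409, 0.1064])]
collar_grip [(0.55, [280.0, 202.0], [0.5623, 0.0131])]
stop_mark [(0.78, [279.0, 151.0], [0.5612, 0.091])]
tongue_tip [(0.9, [52.0, 99.0], [0.2088, 0.1678]), (0.69, [279.0, 231.0], [0.5637, -0.0467])]
slide_thin [(0.68, [308.0, 290.0], [0.6276, -0.1964])]
slide_thick [(0.56, [244.0, 290.0], [0.4982, -0.1968])]
[-1.3817, 0.0878, -0.0179, -0.0001, -0.0001, 0.0067]
```

View pics/w1.png

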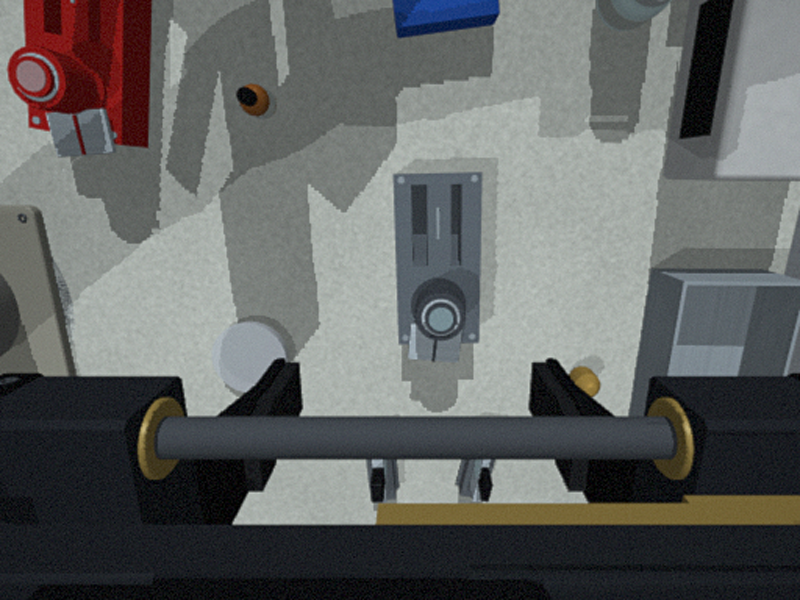

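The wrist view shows the grey magazine: wide slot at (420,222), narrow slot at (456,222), collar at (440,318), tongue pointing back at (433,348). The slides are partly hidden at (380,480) and (480,480). I'll move over the stands.

Emit:
play_rows(
  motion=[
    [-1,0.1,0,0,0,0,100],
    [-1,0.1,0,0,0,0,100],
    [-1,0.1,0,0,0,0,100],
    [-1,0.1,0,0,0,0,100],
  ],
)

```text
time: 3.65
ee_pos: [0.5608, -0.1294, 0.3767]
eef_rot: [0.706, 0.708, -0.0, 0.001]
ft_force: [-1.2, 1.4, 0.1]
width: 0.0867
```

Emit:
play_rows(
  motion=[
    [-0.9,0,0.4,0,0,0,100],
    [-0.9,0,0.4,0,0,0,100],
    [-0.9,0,0.4,0,0,0,100],
    [-0.9,0,0.4,0,0,0,100],
    [-0.9,0,0.4,0,0,0,100],
  ],
)

```text
time: 4.28
ee_pos: [0.5634, -0.304, 0.2961]
eef_rot: [0.704, 0.71, -0.0, -0.0]
ft_force: [1.1, 0.6, 0.1]
width: 0.0872
```

```bash
python3 - <<'E'
from h import *
c=eyes.camera("wrist");pickle.dump(c,open("pics/w2.pkl","wb"))
print("cam pos",-c["R"].T@c["t"]); s=r.read_state();print(s["ee_pos"],s["joint_positions"],np.degrees(jaw()))
for l,z in [("slide_thin",.006),("slide_thick",.006),("stand_thin",0),("stand_thick",0)]:
    print(l,[(round(d["p"],2),np.round(d["xy"]).tolist(),np.round(plane(c,d["xy"],z)[:2],4).tolist()) for d in eyes.landmark_of(c,l)][:3])
    print(l,[(round(d["p"],2),np.round(d["xy"]).tolist()) for d in eyes.regions_of(c,l)][:3])
a=np.array([proj(c,[x,-.2,.03]) for x in(.44,.68)]);m=a.mean(0).astype(int);print(m)
x0,y0=m-[110,80]; x0,y0=max(x0,0),max(y0,0);im=c["image"][y0:y0+150,x0:x0+200,::-1];print(x0,y0)
cv2.imwrite("pics/w2.png",cv2.resize(im,(800,600),interpolation=cv2.INTER_CUBIC))
E
```

```text
cam pos [ 0.56293123 -0.22665184  0.45844958]
[ 0.56402727 -0.30298943  0.29676068] [-0.05667187  0.38570125  0.667098    1.32641696 -0.23631482  1.50816822
  0.59970023] 0.6262529839598884
slide_thin [(0.65, [308.0, 90.0], [0.6229, -0.1974])]
slide_thin [(0.93, [312.0, 89.0])]
slide_thick [(0.79, [225.0, 91.0], [0.5037, -0.2002])]
slide_thick []
stand_thin [(0.72, [308.0, 90.0], [0.6228, -0.1969])]
stand_thin [(0.82, [309.0, 89.0])]
stand_thick [(0.92, [222.0, 95.0], [0.4984, -0.2042])]
stand_thick [(0.81, [226.0, 96.0])]
[264  90]
154 10
```

View pics/w2.png

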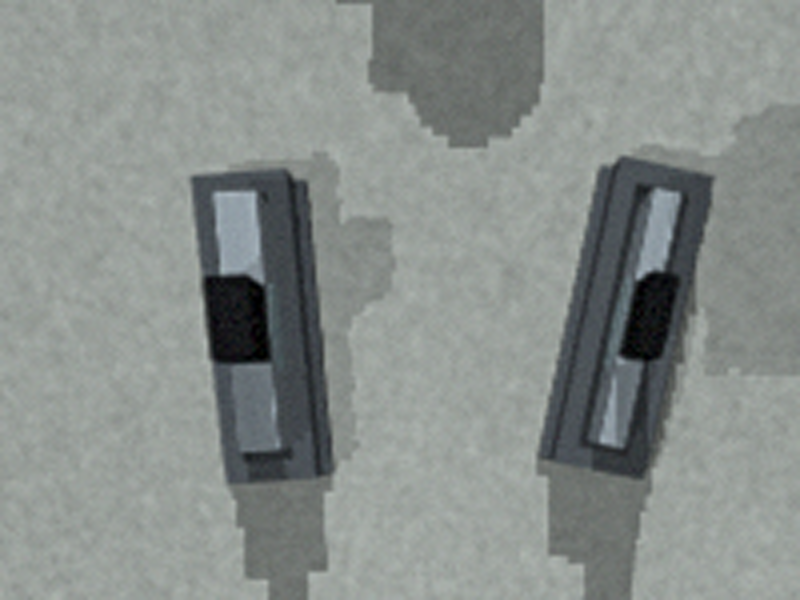

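The right slide, at crop (645,315), has a silver top edge about 32 px wide against about 45 px for the left one at (238,320). So the right one is the thinner slide and its stand is at about (0.62,-0.20).

```bash
python3 - <<'E'
from h import *
c=pickle.load(open("pics/w2.pkl","rb"))
f=lambda p,z:plane(c,np.r_[p]/4+[153.6,9.6],z)
a,b=f((666,190),.046),f((607,445),.046);d=a-b;print("slide top",a,b,(a+b)/2,np.linalg.norm(d))
ang=np.arctan2(d[1],d[0]);print("dir",np.degrees(ang))
a2,b2=f((667,172),.026),f((593,470),.026);print("stand",(a2+b2)/2,np.linalg.norm(a2-b2),np.degrees(np.arctan2(*(a2-b2)[1::-1])))
phi=ang-np.pi/2;m=(a+b)/2;print("phi",np.degrees(phi))
print(rel([m[0],m[1],.14],down(phi)))
# magazine corners from w1 (800-scale)
w=pickle.load(open("pics/w1.pkl","rb"))
P=lambda p:plane(w,np.r_[p]/1.5625-.2,.048)
for n,p in [("TL",(395,174)),("TR",(481,174)),("bolt BL",(405,339)),("bolt BR",(473,339)),("bTL",(401,180)),("bTR",(475,180)),("nar top",(456.5,184)),("nar bot",(456.5,265)),("wide top",(420,184)),("wide bot",(420,265)),("rib top",(437,207)),("rib bot",(437,240))]: print(n,np.round(P(p)[:2],4))
E
```

```text
slide top [ 0.63046903 -0.16032437  0.046     ] [ 0.61559347 -0.23849395  0.046     ] [ 0.62303125 -0.19940916  0.046     ] 0.07957238558689894
dir 79.2255272679905
stand [ 0.62368095 -0.19966102  0.026     ] 0.09806235259880393 78.16528653093268
phi -10.774472732009498
[0.5199, 0.303, 0.7844, 0.0003, -0.0001, 0.1261]
TL [0.5178 0.153 ]
TR [0.6046 0.154 ]
bolt BL [ 0.5287 -0.0235]
bolt BR [ 0.6045 -0.0226]
bTL [0.5239 0.1473]
bTR [0.5988 0.1481]
nar top [0.5802 0.144 ]
nar bot [0.5832 0.0607]
wide top [0.5432 0.1436]
wide bot [0.5443 0.0603]
rib top [0.561  0.1209]
rib bot [0.5618 0.0871]
```

Emit:
play_rows(
  motion=[
    [0.52,0.3,0.5,0,0,0.126,70],
    [0.52,0.3,0.78,0,0,0.126,70],
    [0.52,0.3,0.78,0,0,0.126,70],
    [0.52,0.3,0.78,0,0,0.126,70],
  ],
)

```text
time: 5.22
ee_pos: [0.6215, -0.1959, 0.1366]
eef_rot: [0.769, 0.639, -0.001, -0.003]
ft_force: [-0.5, 0.2, 0.5]
width: 0.0623
```

```bash
python3 - <<'E'
from h import *
print(r.read_state()["ee_pos"],np.degrees(jaw()),rel([.6233,-.1995,.056],down(np.radians(-11))))
E
```

```text
[ 0.62152458 -0.19592389  0.13655679] -10.564777832979903 [-0.0165, 0.0144, 0.4027, -0.0038, -0.0008, 0.0048]
```

Emit:
play_rows(
  motion=[
    [-0.017,0.014,0.2,-0.004,0,0.005,70],
    [-0.017,0.014,0.4,-0.004,0,0.005,70],
    [-0.017,0.014,0.4,-0.004,0,0.005,70],
    [-0.017,0.014,0.4,-0.004,0,0.005,70],
  ],
  squeeze=20,
)

```text
time: 5.72
ee_pos: [0.6253, -0.205, 0.0631]
eef_rot: [0.773, 0.634, 0.003, 0.004]
ft_force: [0.4, 1.0, 0.8]
width: 0.061
```

Emit:
play_rows(
  motion=[
    [0,0,0,0,0,0,0],
    [0,0,0,0,0,0,0],
    [0,0,0,0,0,0,0],
    [0,0,0,0,0,0,0],
    [0,0,0,0,0,0,0],
  ],
  squeeze=20,
)

```text
time: 6.35
ee_pos: [0.6243, -0.2038, 0.0605]
eef_rot: [0.773, 0.634, 0.002, 0.002]
ft_force: [-0.1, 0.5, -0.2]
width: 0.0188
```

Emit:
play_rows(
  motion=[
    [0,0,-0.2,0,0,0,0],
    [0,0,-0.4,0,0,0,0],
    [0,0,-0.5,0,0,0,0],
    [0,0,-0.5,0,0,0,0],
  ],
)

```text
time: 6.85
ee_pos: [0.6243, -0.2039, 0.1615]
eef_rot: [0.773, 0.634, 0.003, 0.003]
ft_force: [0.8, -0.2, -0.6]
width: 0.0004
```

```bash
python3 - <<'E'
from h import *
c=eyes.camera("wrist");pickle.dump(c,open("pics/w3.pkl","wb"))
cv2.imwrite("pics/w3.png",cv2.resize(c["image"][:,:,::-1],(800,600),interpolation=cv2.INTER_CUBIC))
s=r.read_state();print(s["time"],s["ee_pos"],s["width"],np.degrees(jaw()),s["joint_positions"])
E
```

```text
6.9 [ 0.62359547 -0.2035074   0.15994234] 0.0006009685844059081 -11.25185867688482 [-0.21202263  0.48791295  0.63180446  1.4884665  -0.29693778  1.25578467
  0.25831217]
```

View pics/w3.png

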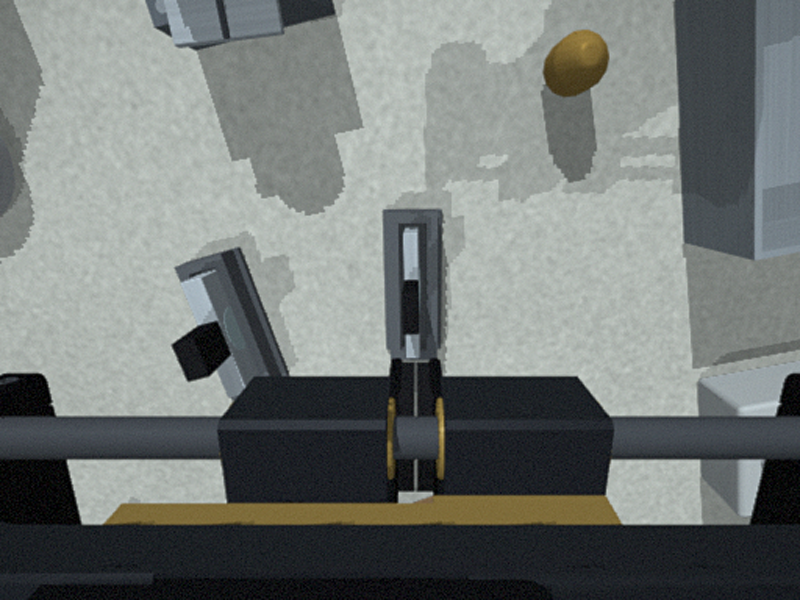

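The fingers were still closing (19 mm) when I lifted, so the grasp missed. The slide still stands upright in its stand at (411,290). I'll open, go back down and wait longer for the fingers to close.

Emit:
play_rows(
  motion=[
    [0,0,0,0,0,0,50],
    [0,0,0,0,0,0,50],
    [0,0,0,0,0,0,50],
    [0,0,0,0,0,0,50],
    [0,0,0,0,0,0,50],
  ],
)

```text
time: 7.52
ee_pos: [0.6237, -0.2037, 0.1605]
eef_rot: [0.773, 0.634, 0.002, 0.002]
ft_force: [1.0, -0.3, -0.3]
width: 0.0403
```

```bash
python3 - <<'E'
from h import *
c=pickle.load(open("pics/w3.pkl","rb"))
print("tab top?",plane(c,np.r_[411,307]/1.5625,.070),"top end",plane(c,np.r_[411,228]/1.5625,.046),"front",plane(c,np.r_[413,357]/1.5625,.046))
s=r.read_state();print(s["ee_pos"],s["width"],rel([.6235,-.1995,.055],down(np.radians(-11))))
E
```

```text
tab top? [ 0.62371872 -0.19878786  0.07      ] top end [ 0.63185681 -0.15798868  0.046     ] front [ 0.61709907 -0.23833904  0.046     ]
[ 0.62367572 -0.20374827  0.16046765] 0.04026458470661823 [0.0206, -0.0083, 0.5273, 0.004, -0.0, -0.0029]
```

Emit:
play_rows(
  motion=[
    [0.02,-0.004,0.27,0.003,0,-0.003,50],
    [0.02,-0.004,0.53,0.003,0,-0.003,50],
    [0.02,-0.004,0.53,0.003,0,-0.003,50],
    [0.02,-0.004,0.53,0.003,0,-0.003,0],
    [0.02,-0.004,0.53,0.003,0,-0.003,0],
  ],
  squeeze=20,
)

```text
time: 8.15
ee_pos: [0.6258, -0.2005, 0.0572]
eef_rot: [0.772, 0.636, 0.002, 0.002]
ft_force: [0.9, -0.2, 0.3]
width: 0.0311
```

Emit:
play_rows(
  motion=[
    [0,0,0,0,0,0,0],
    [0,0,0,0,0,0,0],
    [0,0,0,0,0,0,0],
    [0,0,0,0,0,0,0],
    [0,0,0,0,0,0,0],
  ],
  squeeze=25,
)

```text
time: 8.78
ee_pos: [0.6247, -0.1998, 0.0551]
eef_rot: [0.772, 0.636, 0.001, 0.001]
ft_force: [-0.3, 0.4, 6.7]
width: 0.0088
```

```bash
python3 - <<'E'
from h import *
s=r.read_state();print(s["ee_pos"],s["width"],s["ft_force"],Ro.from_quat(s["eef_rot"]).as_matrix()[:,2],np.degrees(jaw()))
E
```

```text
[ 0.62471384 -0.1997928   0.05514158] 0.00882742640765877 [-0.31920354  0.43602657  6.7278468 ] [ 2.39613638e-03 -1.98836680e-04 -9.99997109e-01] -10.990024142644694
```

Gripped (8.8 mm). I'll lift and carry it over the magazine.

Emit:
play_rows(
  motion=[
    [0,0,-0.1,0,0,0,0],
    [0,0,-0.35,0,0,0,0],
    [0,0,-0.6,0,0,0,0],
    [0,0,-0.6,0,0,0,0],
  ],
)

```text
time: 9.28
ee_pos: [0.6261, -0.201, 0.18]
eef_rot: [0.772, 0.636, 0.003, 0.004]
ft_force: [0.6, 0.3, -1.0]
width: 0.0084
```

```bash
python3 - <<'E'
from h import *
s=r.read_state();print(s["ee_pos"],s["width"],s["ft_force"],rel([.6,-.05,.175],down(np.radians(-5))),rel([.582,.101,.175],down(np.radians(1.5))))
E
```

```text
[ 0.62607063 -0.20095427  0.18002515] 0.008363571404444648 [ 0.60987413  0.26526106 -0.96011073] [0.7159, -0.2724, 0.0226, 0.0059, 0.0004, -0.0669] [1.4398, -0.5051, 0.0203, 0.0059, 0.0007, -0.1391]
```

Emit:
play_rows(
  motion=[
    [0.25,-0.1,0,0,0,-0.03,0],
    [0.5,-0.2,0,0.004,0,-0.05,0],
    [0.716,-0.272,0.02,0.004,0,-0.067,0],
    [0.716,-0.272,0.02,0.004,0,-0.067,0],
  ],
)

```text
time: 9.78
ee_pos: [0.5974, -0.0437, 0.1697]
eef_rot: [0.735, 0.678, -0.001, -0.003]
ft_force: [-0.2, 0.6, -0.7]
width: 0.0088
```

Emit:
play_rows(
  motion=[
    [0.25,-0.05,0,0,0,-0.03,0],
    [0.5,-0.1,0,0,0,-0.05,0],
    [0.744,-0.156,0,0,0,-0.072,0],
    [0.744,-0.156,0,0,0,-0.072,0],
    [0.744,-0.156,0,0,0,-0.072,0],
  ],
)

```text
time: 10.4
ee_pos: [0.5799, 0.1007, 0.1705]
eef_rot: [0.698, 0.716, -0.002, -0.002]
ft_force: [0.2, -1.2, -0.9]
width: 0.0089
```

```bash
python3 - <<'E'
from h import *
s=r.read_state();print(s["time"],s["ee_pos"],s["width"],np.degrees(jaw()),Ro.from_quat(s["eef_rot"]).as_matrix()[:,2],s["joint_positions"])
c=eyes.camera("wrist");pickle.dump(c,open("pics/w4.pkl","wb"))
T=s["ee_pos"];print("slot",proj(c,[.582,.101,.048]),"tcp",proj(c,T))
x0,y0=np.int32(proj(c,[.582,.115,.048]))-[130,110]; x0,y0=max(x0,0),max(y0,0);print(x0,y0)
cv2.imwrite("pics/w4.png",cv2.resize(c["image"][y0:y0+195,x0:x0+260,::-1],None,fx=3,fy=3,interpolation=cv2.INTER_CUBIC))
print(rel([.582,.101,.175],down(np.radians(1.5))))
E
```

```text
10.4 [0.57993981 0.10065981 0.17053845] 0.008903884034300823 1.4331399531076399 [-4.91105858e-03 -3.42474673e-04 -9.99987882e-01] [-0.66759638  0.30794747  0.50979744  1.65127049 -0.15824318  1.22846422
 -0.09879734]
slot [268.31801118 192.30742454] tcp [265.44497571 246.70989067]
138 68
[0.0046, 0.0096, -0.0221, -0.003, 0.0001, -0.0015]
```

View pics/w4.png

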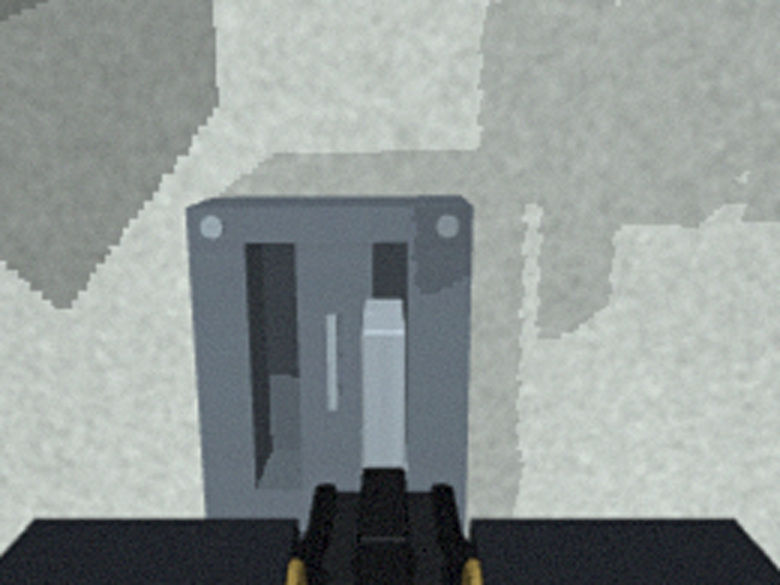

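```bash
python3 - <<'E'
from h import *
c=pickle.load(open("pics/w4.pkl","rb"))
f=lambda p,z:np.round(plane(c,(np.r_[p]+.5)/3+[137.5,67.5],z)[:2],4)
print("nar",f((372,243),.048),f((407,243),.048),"wide",f((245,243),.048),f((295,243),.048),f((257,488),.048))
print("rib",f((331,314),.048),f((333,410),.048),"bolts",f((211,227),.048),f((448,226),.048),"corners",f((187,208),.048),f((472,206),.048))
print("slide top",f((362,333),.1615),f((405,333),.1615),f((362,468),.1615),f((405,468),.1615))
print("slide bot",f((365,299),.1255),f((403,299),.1255))
E
```

```text
nar [0.5745 0.1436] [0.5855 0.1439] wide [0.5343 0.1425] [0.5501 0.143 ] [0.537  0.0593]
rib [0.5617 0.1205] [0.5627 0.088 ] bolts [0.5237 0.1472] [0.5982 0.1496] corners [0.5164 0.1529] [0.6054 0.1559]
slide top [0.5747 0.1398] [0.5831 0.1401] [0.5752 0.1117] [0.584  0.1119]
slide bot [0.5743 0.14  ] [0.5832 0.1402]
```

```bash
python3 - <<'E'
from h import *
s=r.read_state();print(s["ee_pos"],rel([.5813,.1018,.106],down(np.radians(1.8))))
E
```

```text
[0.58007964 0.10003029 0.170587  ] [0.0088, 0.0078, 0.3229, -0.003, 0.0001, -0.0049]
```

Emit:
play_rows(
  motion=[
    [0.008,0.007,0.15,-0.003,0,-0.005,0],
    [0.008,0.007,0.32,-0.003,0,-0.005,0],
    [0.008,0.007,0.32,-0.003,0,-0.005,0],
    [0.008,0.007,0.32,-0.003,0,-0.005,0],
    [0.008,0.007,0.32,-0.003,0,-0.005,0],
  ],
)

```text
time: 11.08
ee_pos: [0.5819, 0.1035, 0.1082]
eef_rot: [0.695, 0.719, 0.001, 0.0]
ft_force: [0.6, -0.1, -0.3]
width: 0.0086
```

```bash
python3 - <<'E'
from h import *
for i in range(3):
    c=eyes.camera("wrist");s=r.read_state();print(s["ee_pos"],np.degrees(jaw()),Ro.from_quat(s["eef_rot"]).as_matrix()[:,2])
print(s["time"],s["ft_force"],s["width"],rel([.5813,.1018,.106],down(np.radians(1.8))))
pickle.dump(c,open("pics/w5.pkl","wb"))
cv2.imwrite("pics/w5.png",cv2.resize(c["image"][68:263,138:398,::-1],None,fx=3,fy=3,interpolation=cv2.INTER_CUBIC))
E
```

```text
[0.58176836 0.10371262 0.10802554] 1.9430103500553033 [ 0.00206616  0.00151165 -0.99999672]
[0.5815656  0.10384351 0.10775757] 1.9581452591091344 [ 0.00167758  0.00142393 -0.99999758]
[0.581416   0.10387591 0.10751585] 1.962693839930325 [ 0.00134518  0.00132714 -0.99999821]
11.225 [ 0.54890557  1.12005805 -0.51419681] 0.008580028801161077 [-0.0104, -0.0009, 0.0076, 0.0009, -0.0008, 0.0018]
```

View pics/w5.png

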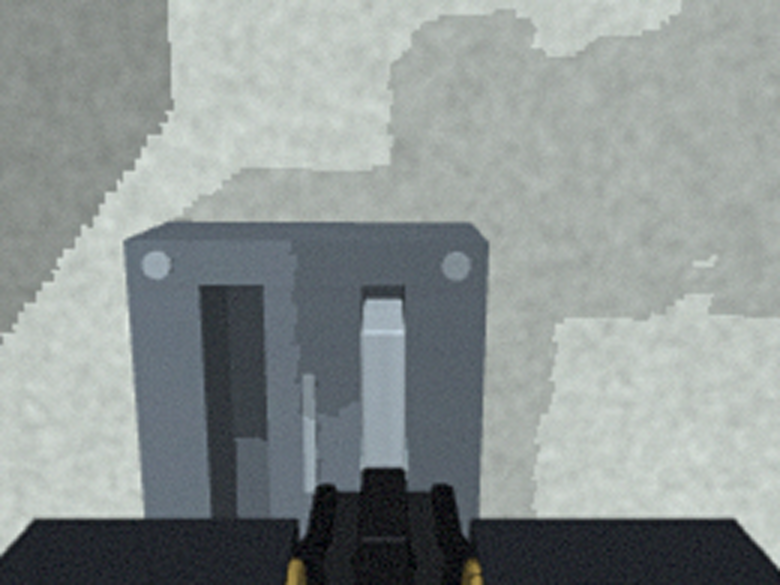

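Slide over the narrow slot: slot end corners are at (361,286) and (405,286), slide bottom end at (364–404,299). It is centred across the slot and needs about -2 mm along it.

Emit:
play_rows(
  motion=[
    [-0.01,0,0.01,0,0,0,0],
    [-0.01,0,0.04,0,0,0,0],
    [-0.01,0,0.08,0,0,0,0],
    [-0.01,0,0.12,0,0,0,0],
    [-0.01,0,0.12,0,0,0,0],
  ],
)

```text
time: 11.85
ee_pos: [0.5808, 0.1018, 0.0818]
eef_rot: [0.695, 0.719, -0.0, -0.0]
ft_force: [-0.0, -0.5, -0.2]
width: 0.0088
```

```bash
python3 - <<'E'
from h import *
s=r.read_state();print(s["ft_force"],s["torque"],np.degrees(jaw()),Ro.from_quat(s["eef_rot"]).as_matrix()[:,2],rel([.5814,.1018,.057],down(np.radians(1.8))))
E
```

```text
[-0.03306053 -0.53931789 -0.24862996] [-0.08898582  0.04771442 -0.01745109] 1.9671551978221045 [-6.70939697e-04  3.33230892e-04 -9.99999719e-01] [-0.0002, 0.0033, 0.1239, -0.0004, -0.0002, 0.0019]
```

Emit:
play_rows(
  motion=[
    [0,0.001,0.04,0,0,0,0],
    [0,0.001,0.08,0,0,0,0],
    [0,0.001,0.11,0,0,0,0],
    [0,0.001,0.125,0,0,0,0],
    [0,0.001,0.125,0,0,0,0],
  ],
)

```text
time: 12.48
ee_pos: [0.5812, 0.1018, 0.0576]
eef_rot: [0.695, 0.719, 0.0, -0.0]
ft_force: [0.0, -0.5, -0.7]
width: 0.0088
```

```bash
python3 - <<'E'
from h import *
s=r.read_state();print(s["ft_force"],s["torque"],s["ee_pos"])
E
```

```text
[ 0.03789285 -0.53711643 -0.73031902] [-0.10002428  0.01981356  0.02123573] [0.5812377  0.10182725 0.05757974]
```

No contact with the floor yet, so I'll press down a little.

Emit:
play_rows(
  motion=[
    [0,0,0.01,0,0,0,0],
    [0,0,0.015,0,0,0,0],
    [0,0,0.015,0,0,0,0],
  ],
)

```text
time: 12.85
ee_pos: [0.5821, 0.102, 0.057]
eef_rot: [0.695, 0.719, 0.001, -0.0]
ft_force: [-6.5, -0.6, 20.1]
width: 0.0089
```

It's seated on the floor of the slot: z stopped at 0.057 with 20 N up. Back off, release and lift.

Emit:
play_rows(
  motion=[
    [0,0,-0.012,0,0,0,0],
    [0,0,-0.012,0,0,0,35],
    [0,0,-0.012,0,0,0,35],
    [0,0,-0.012,0,0,0,35],
    [0,0,-0.012,0,0,0,35],
  ],
)

```text
time: 13.48
ee_pos: [0.5812, 0.1019, 0.0569]
eef_rot: [0.695, 0.719, 0.0, -0.0]
ft_force: [-0.5, -0.0, 0.9]
width: 0.0295
```

Emit:
play_rows(
  motion=[
    [0,0,-0.15,0,0,0,35],
    [0,0,-0.4,0,0,0,50],
    [0,0,-0.6,0,0,0,90],
    [0,0,-0.6,0,0,0,90],
    [0,0,-0.6,0,0,0,90],
  ],
)

```text
time: 14.1
ee_pos: [0.5808, 0.1018, 0.1763]
eef_rot: [0.695, 0.719, -0.0, -0.001]
ft_force: [0.1, 0.5, 0.5]
width: 0.0626
```

```bash
python3 - <<'E'
from h import *
c=eyes.camera("wrist");s=r.read_state();print(s["time"],s["ee_pos"],s["width"],np.degrees(jaw()),s["joint_positions"])
pickle.dump(c,open("pics/w6.pkl","wb"));print(proj(c,[.565,.016,.095]))
cv2.imwrite("pics/w6.png",cv2.resize(c["image"][68:263,138:398,::-1],None,fx=3,fy=3,interpolation=cv2.INTER_CUBIC))
# collar axis = slot_narrow + R(1.8deg)*(-19,-85)
a=np.radians(1.8);R=np.array([[np.cos(a),-np.sin(a)],[np.sin(a),np.cos(a)]]);ax=np.r_[.5813,.1017]+R@[-.019,-.085];print("axis",ax)
for p in (1.8,60,-60): print(p,rel([*ax,.14],down(np.radians(p))))
w=pickle.load(open("pics/w1.pkl","rb"));print("tube top w1",plane(w,np.r_[440,318]/1.5625,.101),"tongue end mid",plane(w,np.r_[433,361]/1.5625,.058), "rib", plane(w,np.r_[434,341]/1.5625,.060),plane(w,np.r_[433,359]/1.5625,.060))
E
```

```text
14.15 [0.58052176 0.1017557  0.17577236] 0.06626900685315769 1.9728383739400228 [-0.67098897  0.30267944  0.51133712  1.64604184 -0.15574906  1.23508695
 -0.09291165]
[245.46232707 292.18148862]
axis [0.56497929 0.01614514]
1.8 [-0.4252, -0.0921, 0.1789, -0.0011, -0.0002, 0.0019]
60 [-0.4252, -0.0921, 0.1789, -0.0009, -0.0008, -0.6447]
-60 [-0.4252, -0.0921, 0.1789, -0.0011, 0.0004, 0.6886]
tube top w1 [0.56440636 0.01758088 0.101     ] tongue end mid [ 0.56044317 -0.04572385  0.058     ] rib [ 0.56093418 -0.02144214  0.06      ] [ 0.56030238 -0.04252389  0.06      ]
```

View pics/w6.png

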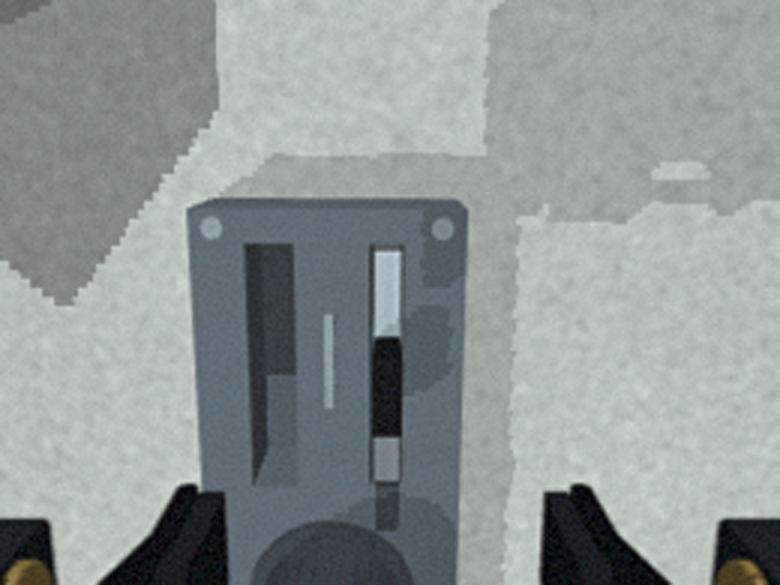

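The slide is flush in the narrow slot: silver body at (387,290–480) with only the tab standing out. The wide slot is empty. Next is the collar, axis at about (0.565,0.0165), with its tongue about 174° short of the stop.

Emit:
play_rows(
  motion=[
    [-0.1,-0.02,0,0,0,-0.11,100],
    [-0.2,-0.05,0,0,0,-0.22,100],
    [-0.3,-0.07,0,0,0,-0.33,100],
    [-0.42,-0.092,0,0,0,-0.44,100],
    [-0.42,-0.092,0,0,0,-0.5,100],
  ],
)

```text
time: 14.78
ee_pos: [0.5647, 0.0146, 0.1756]
eef_rot: [0.366, 0.93, -0.001, -0.001]
ft_force: [0.6, 0.3, -0.2]
width: 0.0873
```

Emit:
play_rows(
  motion=[
    [0,0,0,0,0,-0.11,100],
    [0,0,0,0,0,-0.22,100],
    [0,0,0,0,0,-0.33,100],
    [0,0,0,0,0,-0.44,100],
    [0,0,0,0,0,-0.44,100],
  ],
)

```text
time: 15.4
ee_pos: [0.565, 0.0171, 0.1757]
eef_rot: [0.031, 1.0, 0.0, -0.001]
ft_force: [-0.3, 0.0, 0.0]
width: 0.0871
```

```bash
python3 - <<'E'
from h import *
s=r.read_state();print(s["time"],s["ee_pos"],s["width"],np.degrees(jaw()),s["joint_positions"])
print(rel([.565,.0165,.067],down(np.radians(88))))
E
```

```text
15.4 [0.56504655 0.01707672 0.17568489] 0.08714264553078258 86.49552559500366 [-0.42579255  0.23580026  0.36684359  1.70312054 -0.08994483  1.22114829
  1.4724395 ]
[-0.0011, -0.0031, 0.5434, 0.0002, -0.0013, -0.0167]
```

Emit:
play_rows(
  motion=[
    [0,-0.002,0.2,0,0,0,100],
    [0,-0.002,0.4,0,0,0,100],
    [0,-0.002,0.54,0,0,0,100],
    [0,-0.002,0.54,0,0,0,100],
  ],
)

```text
time: 15.9
ee_pos: [0.5637, 0.0167, 0.0665]
eef_rot: [0.032, 0.999, -0.0, -0.002]
ft_force: [-0.3, -0.2, 0.4]
width: 0.0867
```

Emit:
play_rows(
  motion=[
    [0,0,0,0,0,0,50],
    [0,0,0,0,0,0,50],
    [0,0,0,0,0,0,50],
    [0,0,0,0,0,0,50],
    [0,0,0,0,0,0,40],
  ],
  squeeze=40,
)

```text
time: 16.52
ee_pos: [0.5658, 0.0163, 0.0693]
eef_rot: [0.03, 1.0, 0.0, 0.0]
ft_force: [-0.1, -2.9, 2.9]
width: 0.0493
```

Emit:
play_rows(
  motion=[
    [0,0,0,0,0,0,30],
    [0,0,0,0,0,0,20],
    [0,0,0,0,0,0,0],
  ],
  squeeze=40,
)

```text
time: 16.9
ee_pos: [0.5658, 0.0163, 0.0692]
eef_rot: [0.03, 1.0, 0.0, 0.0]
ft_force: [-1.1, -4.0, 5.0]
width: 0.0492
```

```bash
python3 - <<'E'
from h import *
s=r.read_state();print(s["time"],s["ee_pos"],s["width"],np.degrees(jaw()),s["ft_force"],s["torque"])
E
```

```text
16.9 [0.56578995 0.01634924 0.06923843] 0.049245368537903844 86.53898208530354 [-1.10588523 -4.00568962  4.96049272] [-7.64711500e-01  3.44457471e-01 -7.00425483e-04]
```

Gripped at 49 mm with low side forces. First turn about 40° clockwise, then check.

Emit:
play_rows(
  motion=[
    [0,0,0,0,0,0.09,0],
    [0,0,0,0,0,0.18,0],
    [0,0,0,0,0,0.27,0],
    [0,0,0,0,0,0.36,0],
    [0,0,0,0,0,0.45,0],
  ],
  squeeze=50,
)

```text
time: 17.52
ee_pos: [0.5656, 0.0158, 0.0692]
eef_rot: [0.376, 0.926, -0.0, -0.0]
ft_force: [-3.3, -6.1, 6.6]
width: 0.0487
```

```bash
python3 - <<'E'
from h import *
s=r.read_state();print(s["time"],s["ee_pos"],np.degrees(jaw()),s["ft_force"],s["torque"],s["joint_positions"])
for n in ["scene","top"]:
    c=eyes.camera(n)
    print(n,[(round(d["p"],2),np.round(d["xy"]).tolist(),np.round(plane(c,d["xy"],.056)[:2],3).tolist()) for d in eyes.landmark_of(c,"tongue_tip")])
E
```

```text
17.525 [0.56556724 0.01584445 0.0692399 ] 45.78064862660113 [-3.30316086 -6.1133406   6.60375076] [-1.16381045  0.64704399  0.3292281 ] [-0.50534885  0.36202673  0.47354817  1.81433915 -0.19160425  1.01062038
  0.84328647]
scene [(0.8, [337.0, 159.0], [0.227, 0.174]), (0.8, [385.0, 279.0], [0.514, 0.511])]
top [(0.59, [137.0, 183.0], [0.511, 0.507])]
```

The moment about z is 0.33 N m, which matches the collar friction, so it is turning. Continue.

Emit:
play_rows(
  motion=[
    [0,0,0,0,0,0.09,0],
    [0,0,0,0,0,0.18,0],
    [0,0,0,0,0,0.27,0],
    [0,0,0,0,0,0.36,0],
    [0,0,0,0,0,0.45,0],
  ],
)

```text
time: 18.35
ee_pos: [0.5651, 0.0156, 0.0692]
eef_rot: [0.674, 0.739, -0.0, -0.0]
ft_force: [-5.8, -5.6, 9.5]
width: 0.0488
```

Emit:
play_rows(
  motion=[
    [0,0,0,0,0,0.09,0],
    [0,0,0,0,0,0.18,0],
    [0,0,0,0,0,0.27,0],
    [0,0,0,0,0,0.36,0],
    [0,0,0,0,0,0.45,0],
  ],
)

```text
time: 18.98
ee_pos: [0.5646, 0.0157, 0.0692]
eef_rot: [0.888, 0.46, -0.001, -0.001]
ft_force: [-9.8, -5.0, 13.1]
width: 0.0495
```

```bash
python3 - <<'E'
from h import *
s=r.read_state();print(s["time"],s["ee_pos"],s["width"],np.degrees(jaw()),Ro.from_quat(s["eef_rot"]).as_matrix()[:,2],s["ft_force"],s["torque"],s["joint_positions"])
print(rel([.565,.016,.069],down(jaw()-np.radians(40))))
E
```

```text
18.975 [0.56456576 0.01570277 0.06918732] 0.04949302317752216 -35.22601718947864 [-2.30723683e-03 -3.91484503e-05 -9.99997338e-01] [-9.78613893 -4.99656747 13.11866841] [-1.38458515  1.9975724   0.34243584] [-0.71980494  0.41658342  0.74523488  1.82522792 -0.32610451  1.02858667
 -0.46028975]
[0.0025, 0.0009, 0.0009, -0.0008, 0.0012, 0.4444]
```

Emit:
play_rows(
  motion=[
    [0,0,-0.002,0,0,0.09,0],
    [0,0,-0.004,0,0,0.18,0],
    [0,0,-0.005,0,0,0.27,0],
    [0,0,-0.005,0,0,0.36,0],
    [0,0,-0.005,0,0,0.45,0],
  ],
)

```text
time: 19.6
ee_pos: [0.5642, 0.0162, 0.0693]
eef_rot: [0.992, 0.124, -0.001, -0.0]
ft_force: [-6.2, -3.2, 1.9]
width: 0.0489
```

```bash
python3 - <<'E'
from h import *
c=eyes.camera("wrist")
s=r.read_state();print(s["time"],s["ee_pos"],s["width"],np.degrees(jaw()),s["ft_force"],s["torque"],s["joint_positions"])
for c in [c,eyes.camera("top"),eyes.camera("scene")]: 
  t=[np.round(plane(c,d["xy"],.056)[:2],3).tolist() for d in eyes.landmark_of(c,"tongue_tip")];print(t)
E
```

```text
19.65 [0.56421672 0.01616166 0.06926166] 0.04896817291318374 -76.12329511895369 [-6.32110715 -4.05526021  4.61772505] [-0.97361576  1.50224516 -0.11231015] [-0.83209323  0.46912716  0.89783688  1.8300075  -0.41970498  1.04895737
 -1.09915592]
[[0.55, 0.077], [0.582, 0.066]]
[[0.216, 0.177], [0.504, 0.503], [0.334, -0.057]]
[[0.209, 0.169], [0.51, 0.509], [0.559, 0.069]]
```

Emit:
play_rows(
  motion=[
    [0,0,0,0,0,0.04,0],
    [0,0,0,0,0,0.08,0],
    [0,0,0,0,0,0.1,0],
    [0,0,0,0,0,0.1,0],
  ],
)

```text
time: 20.4
ee_pos: [0.5642, 0.0163, 0.0693]
eef_rot: [0.999, 0.048, -0.002, -0.0]
ft_force: [-6.5, -3.6, 3.1]
width: 0.0494
```

```bash
python3 -c "
from h import *
s=r.read_state();print(np.degrees(jaw()),s['ft_force'],s['torque'])"
```

```text
-84.47941934280736 [-6.51582572 -3.56007873  3.07308814] [-0.94813894  1.43304742 -0.02421663]
```

Emit:
play_rows(
  motion=[
    [0,0,0,0,0,0.015,0],
    [0,0,0,0,0,0.03,0],
    [0,0,0,0,0,0.03,0],
  ],
)

```text
time: 20.78
ee_pos: [0.5642, 0.0163, 0.0693]
eef_rot: [1.0, 0.025, -0.002, -0.0]
ft_force: [-6.2, -2.7, 3.2]
width: 0.0488
```

```bash
python3 -c "
from h import *
s=r.read_state();print(np.degrees(jaw()),s['ft_force'],s['torque'])"
```

```text
-87.1657465764932 [-6.1502041  -2.69100535  3.24424186] [-0.91420598  1.44549581  0.02932888]
```

Emit:
play_rows(
  motion=[
    [0,0,0,0,0,0.015,0],
    [0,0,0,0,0,0.03,0],
  ],
)

```text
time: 21.02
ee_pos: [0.5649, 0.0164, 0.0694]
eef_rot: [1.0, 0.002, -0.001, 0.0]
ft_force: [-3.0, -4.5, 0.1]
width: 0.0491
```

```bash
python3 -c "
from h import *
s=r.read_state();print(np.degrees(jaw()),s['ft_force'],s['torque'])"
```

```text
-89.76421036083053 [-3.03546836 -4.54851172  0.09688337] [-0.97306535  0.45387604  1.65454009]
```

Emit:
play_rows(
  motion=[
    [0,0,0,0,0,0.015,0],
    [0,0,0,0,0,0.03,0],
  ],
)

```text
time: 21.28
ee_pos: [0.566, 0.0163, 0.0695]
eef_rot: [1.0, -0.022, 0.001, 0.001]
ft_force: [4.7, -6.4, -7.8]
width: 0.0491
```

```bash
python3 - <<'E'
from h import *
s=r.read_state();print(np.degrees(jaw()),s['ft_force'],s['torque'])
c=eyes.camera("scene");pickle.dump(c,open("pics/s7.pkl","wb"))
x,y=np.int32(proj(c,[.563,.07,.055]));print(x,y)
cv2.imwrite("pics/s7.png",cv2.resize(c["image"][y-45:y+45,x-60:x+60,::-1],None,fx=6,fy=6,interpolation=cv2.INTER_CUBIC))
E
```

```text
-92.47542127659848 [ 4.74419693 -6.41941393 -7.7820284 ] [-0.95467565 -1.00308156  1.47110512]
243 206
```

View pics/s7.png

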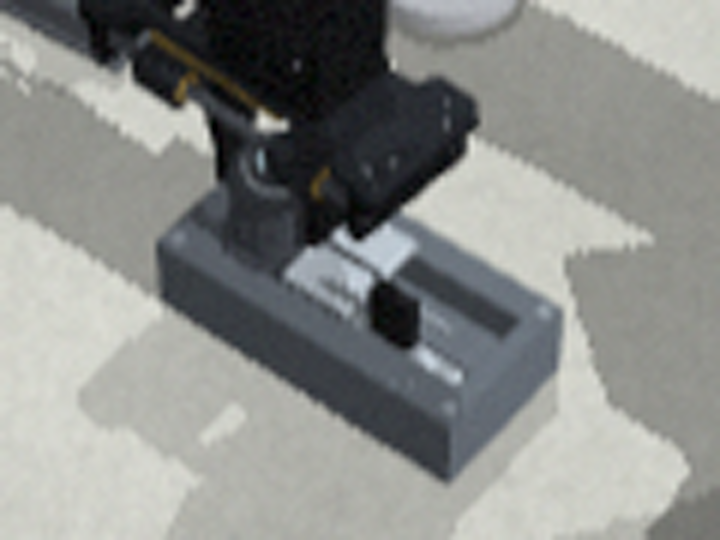

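The moment jumped to 1.65 N m and then the pads slipped, so the collar is at its stop. The picture shows the tongue over the near ends of the slots at (350,265). Release, lift and check.

Emit:
play_rows(
  motion=[
    [0,0,0,0,0,0,100],
    [0,0,0,0,0,0,100],
    [0,0,0,0,0,0,100],
    [0,0,0,0,0,0,100],
    [0,0,0,0,0,0,100],
  ],
)

```text
time: 21.95
ee_pos: [0.5657, 0.017, 0.07]
eef_rot: [1.0, -0.022, 0.0, -0.0]
ft_force: [-0.3, 0.3, -1.3]
width: 0.0854
```

Emit:
play_rows(
  motion=[
    [0,0,-0.2,0,0,0,100],
    [0,0,-0.4,0,0,0,100],
    [0,0,-0.7,0,0,0,100],
    [0,0,-0.9,0,0,0,100],
    [0,0,-0.9,0,0,0,100],
  ],
)

```text
time: 22.58
ee_pos: [0.5671, 0.0165, 0.2528]
eef_rot: [1.0, -0.022, 0.002, -0.001]
ft_force: [-0.1, 0.1, -0.8]
width: 0.087
```

```bash
python3 - <<'E'
from h import *
s=r.read_state();print(s['time'],s['ee_pos'],s['width'],s['joint_positions'])
c=eyes.camera("wrist");pickle.dump(c,open("pics/w8.pkl","wb"));print(-c["R"].T@c["t"])
print(proj(c,[.563,.07,.055]))
cv2.imwrite("pics/w8.png",cv2.resize(c["image"][:,:,::-1],(800,600),interpolation=cv2.INTER_CUBIC))
print(rel([.5,-.06,.3],down(np.radians(-90))), "away -y")
E
```

```text
22.575 [0.56708489 0.01653323 0.25278873] 0.08699574509978739 [-1.01281429  0.30330914  1.11289406  1.62071395 -0.27875354  1.38591106
 -1.48247228]
[0.64346246 0.01305276 0.41539877]
[223.07603004 181.91361199]
[-0.3131, 0.3977, -0.2473, -0.0012, -0.0012, -0.028] away -y
```

View pics/w8.png

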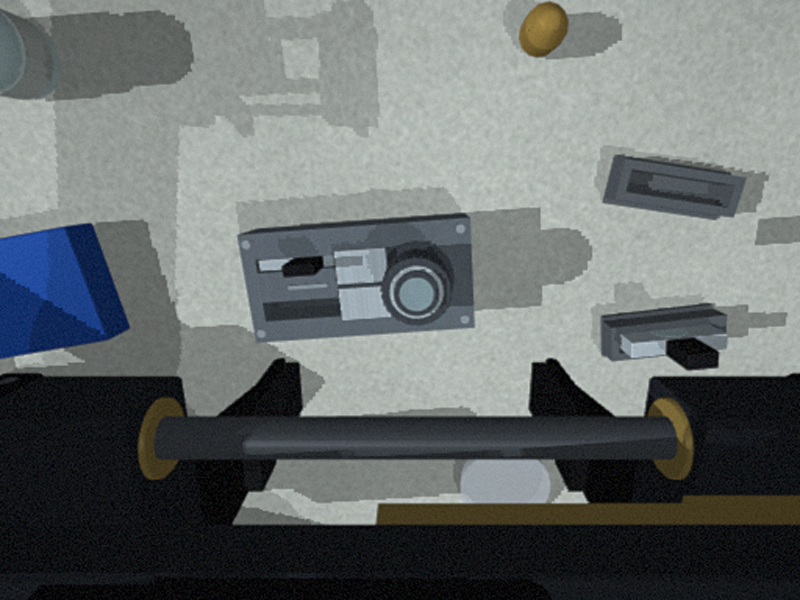

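The final view shows the tongue's rib (340–382, about y 286) in line with the block's rib (288–327, about y 287). The thin slide is flush at (290,265), the thick one stands in its stand at (665,335), and the thin one's stand at (675,187) is empty. The gripper is clear, so I'm handing in.

```bash
python3 -c "
from bench import r,job
print(r.read_state()['ft_force']);print(job.close_job())"
```

```text
[0.92412942 0.57107303 0.03765394]
the job is handed in; nothing more can be done
None
```

The thinner slide is fully home in the grey magazine's narrow slot, and the lock collar is turned clockwise against its stop. I released it, moved clear and handed the job in at about 22.6 s.

- **Slide:** my first try at gripping it closed on nothing, because I lifted before the fingers had shut. The slide stayed upright in its stand and the second grip held. It went into the slot without resistance until it met the floor, where about 20 N showed on the wrist.
- **Collar:** one grasp was enough, so I did not regrasp. It turned about 173°. The moment then jumped to about 1.65 N m and the pads slipped at about 1.5 N m, which I took as the hard stop.
- **Last picture:** the tongue lies over the near ends of the slots with its rib in line with the block's rib, judged by eye. The slide looks flush with only its tab standing out, and the wide slot is empty.
- **Other things:** the thicker slide still stands in its stand. No bystander in the last picture looked moved, but that view does not show the whole bench.
- **Disagreement:** the network's automatic readings of the tongue tip were scattered, and some picked the look-alikes. I relied on the moment readings and the pictures instead.

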